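# Dispense the beads: dial to the largest opening, then tip the jar into the tray

### The arm

A 7-joint arm with a two-finger parallel gripper is mounted at the origin on a cart in front of the work surface, level with it; the furniture and walls round the work are solid. World frame = base frame: x ahead of the robot, y to its left, z up, the work surface at z = 0. Lengths are in m, angles in degrees, forces in N, time in s.
With the tool pointing down it reaches from about 0.425 to 0.875 m from the base axis. Payload 4.7 kg.
Tool frame: the origin (TCP) lies between the finger pads; the fingertips stand 8 mm ahead of it and the grasp point (between the pads) lies 11 mm behind it (env.tip_extent is the distance from the TCP to the fingertips, in m); z points along the fingers, y is the line along which they close (so a half turn about z gives the same grasp; the last joint's range is limited). The gripper opens to 87 mm and grips with 3 to 60 N. Pads are 19 mm wide; open, the fingers measure 117 mm over their backs; the gripper's body (75 mm by 190 mm) begins 51 mm behind the grasp point.
Start: joints at [72.943, 18.392, -4.016, 83.108, 1.295, 78.541, -3.26], TCP at [0.199, -0.619, 0.231] pointing down, gripper open.
Joint ranges: [-163.93, 163.93], [-17.29, 119.83], [-79.2, 71.16], [3.27, 140.29], [-89.18, 269.18], [5.43, 117.66], [-154.24, 154.24]. Speed limits (degrees/s): [147.25, 147.25, 180, 180, 180, 180, 180].

### API

Orientations are given as [roll, pitch, yaw] about the fixed x, y, z axes, in that order (R = Rz(yaw) Ry(pitch) Rx(roll)).
In Python, from cell import sensors, vision, workorder, env gives the robot as it stands.
- The arm moves only by the tool drive_tool, never from a script. Its argument "moves" is a list of rows, each an object of numbers: "x", "y", "z": the shift along the tool's x, y, z in mm; "rx", "ry", "rz": the turn, a rotation vector about the tool's x, y, z in rad; "fingers": the closure, from -1 (fully open) to 1 (shut). In form: [{"x": .., "y": .., "z": .., "rx": .., "ry": .., "rz": .., "fingers": ..}, ...]. A call has 1 to 20 rows; each row is the pose to reach, as a shift and turn from the pose commanded when the call began, along the tool's axes at that moment; what a row does not reach only later rows make up. A row lasts 1/8 s, in which the tool goes at most 62.5 mm and 10.7 degrees, less where a joint would pass 70% of its speed; a pose out of reach is approached as far as the arm can. A call with a gripper value outside its range is refused whole. The fingers move at their own pace and stop on an object; "force" is the grip in N (left out, the last holds). Time passes only in rows, so rows that repeat a pose let the fingers close. It gives the time, the measured TCP pose, the force, the opening and the grip force at its end, in the units of the state.
- sensors.get_obs(): the state, without advancing time (a new reading comes with each control period).
- vision.read_camera(name): name is "side" or "top" or "wrist"; returns a dict with "image" (420x560x3 uint8, red, green, blue), "fx", "fy", "cx", "cy" (pixels), "R" (3x3) and "t" (3): a world point X has camera coordinates R X + t. Camera axes: x right, y down, z forward; pixel columns grow to the right and rows downward; lengths in m; the calibration is good to about 2 mm. A picture is of the moment at which its call begins. There is no depth.
- workorder.sign_off(): hands the job in; it is judged then, once.
The state is a dict: "time_s": time; "qpos": joint angles; "joint_velocities": joint speeds; "effort": joint torques, N m; "tool_pos": TCP position; "tool_rot": TCP orientation; "force": force on the tool from outside, world axes, zero at the start; "wrist_torque": the same for the moment, N m; "grip_width": finger opening in m; "grasp_force": force on a finger pad.
Only numpy, scipy, OpenCV 4.12 (cv2) and the standard library are available. Lean on these libraries where they do the work, as an engineer would, in place of code of your own. Each camera call takes 0.05 s, during which the arm holds its last target. There are 200 camera calls.

### The job

Get all four beads out of the tilting dispenser: lift the blue spool of thread out of the black-outlined bay and stand it upright on the bare worktop, and set the blue tray flat inside the outline, lengthwise. Then turn the white dial lid so that its largest hole lies at the red mark over the jar's outlet, and only after that tip the jar with the red lever right over until every bead is in the tray (rock it if one hangs back). Finally swing the jar back fully upright with the dial left as it is, the tray still in the bay, and leave the other things on the worktop where they stand.

Things in the scene. Friction and masses are not known exactly. Their poses are not given: they have to be found in the camera images.
- dispenser: Fixed plywood stand of the jar. Origin: on the worktop below the jar's pivot; x points away from the robot (yaw within 0.3), z up. Base plate 6 mm thick, 150 mm wide, x = -200 to 75 mm. Cheeks at y = +-59 mm, 50 mm long, 175 mm high, hold the pivot: level, along y, at x = 0, z = 150 mm. Upright, the clear jar (97 mm across) spans z = 90 mm to the dial's face at 214 mm, its bar's top at 242 mm.
- bay (a point): Bay centre on the base plate's top, 110 mm before the pivot, z = 6 mm; dispenser axes. Black outline 174 (x) by 78 mm (y). Beads fall 40 to 130 mm before the pivot. The upright jar overhangs the bay's rear 18 mm (from 90 mm up): set the tray down 40 mm short, toward the robot, then slide it in low. Hold it across y, near its middle, to keep the gripper clear.
- jar (a joint): Tipping angle of the jar (rad): 0 upright (a stop; the start), growing as its top comes down toward the robot (dispenser -x); stop at 2.10, where the outlet points down over the bay. Stiff hinge: stays where it is left; 2 to 4 N at the lever.
- lever_grip (a point): Middle of the lever's red grip, a round bar 14 mm thick, 52 mm long, along dispenser y, 70 mm from the pivot axis, at y = -117 mm (right; steel arm at y = -78 mm). At jar angle a: dispenser x = 70 sin(60 deg - a), z = 150 + 70 cos(60 deg - a) mm. Fingers pointing down and closing along dispenser x can lead it through the whole arc; it turns between the pads.
- dial (a joint): Angle of the white dial lid on the jar (rad), growing counter-clockwise from above; friction 0.03 N m, no clicks; stops at -0.6 and 3.0. At the red outlet mark (robot side of the jar): blank at -0.5, 8 mm hole at 0.5, largest hole (38 mm) at 1.571, 14 mm hole at 2.85. Only the largest passes beads. Starts between -0.1 and 0.8.
- dial_grip (a point): Grip point on the dial's axis (the jar's axis), 237 mm above the worktop with the jar upright, 5 mm below the top of the orange grip bar, which stands 28 mm over the dial's face, 34 mm long (the point's x) and 12 mm thick (its y). The point turns with the dial: its yaw is the dispenser's yaw plus the dial angle.
- tray: Loose open blue tray, 160 mm (x) by 64 mm (y) outside, 45 mm high, walls 3 mm, 0.12 kg; origin at the centre of its underside. Grip it across its 64 mm width. It may lie left or right, in the place that the masking tape does not have.
- spool: Loose blue spool of thread, standing in the bay at the start: 48 mm in diameter, 62 mm high, 0.05 kg; origin at the centre of its underside.
- bead_1: Red wooden bead, a ball 18 mm in diameter, 12 g, in the jar at the start; origin at its centre.
- bead_2: Yellow wooden bead, a ball 18 mm in diameter, 12 g, in the jar at the start; origin at its centre.
- bead_3: Blue wooden bead, a ball 18 mm in diameter, 12 g, in the jar at the start; origin at its centre.
- bead_4: Green wooden bead, a ball 18 mm in diameter, 12 g, in the jar at the start; origin at its centre.
- masking_tape: Bystander: roll of masking tape lying flat, 100 mm in diameter, 25 mm high; origin at the centre of its underside.
- button_pot: Bystander: round white and blue pot, 66 mm in diameter, 30 mm high, left of the bay; origin at the centre of its underside.
- machine_oil: Bystander: small brown bottle with a black dropper cap, 33 mm in diameter, 102 mm high, left of the stand; origin at the centre of its underside.
- mug: Bystander: black mug, 88 mm in diameter, 106 mm high, 126 mm with its handle; origin at the middle of its extent, on the worktop.
- grey_tin: Bystander: grey open tin, 70 mm in diameter, 90 mm high; origin at the centre of its underside.
Things that resemble listed ones, but are neither listed nor needed, are in the scene too. Of the things shaped like the tray, the blue one is meant. Leave any yellow look-alike of the spool alone.

How it is judged (in metres and radians):
On the way, in this order (a step that is already met when the one before it is completed fails the run):
1. with the jar upright, the tray stands flat in the bay and the dial's largest hole is at the outlet (x of tray in the frame of bay between -0.025 and 0.025 m and y of tray in the frame of bay between -0.015 and 0.015 m and z of tray in the frame of bay between -0.004 and 0.008 m and angle between the x axis of tray and the x axis of bay, either way round below 0.15 rad and angle between tray's own z axis and vertical below 0.1 rad and value of joint dial between 1.371 and 1.771 rad and value of joint jar below 0.15 rad), for 0.2 s.
2. the jar is tipped right over (value of joint jar above 1.85 rad), for 0.2 s.
At the end, for the whole second after the job is handed in: Four beads in the tray; tray flat in the bay (centre within 25 mm lengthwise, 15 mm sideways, 0.15 rad); jar upright (under 0.15 rad); dial within 0.2 rad of 1.571; spool upright and still on the bare worktop, off the base plate (all of step 1 and x of bead_1 in the frame of tray between -0.08 and 0.08 m and y of bead_1 in the frame of tray between -0.032 and 0.032 m and z of bead_1 in the frame of tray between 0 and 0.045 m and x of bead_2 in the frame of tray between -0.08 and 0.08 m and y of bead_2 in the frame of tray between -0.032 and 0.032 m and z of bead_2 in the frame of tray between 0 and 0.045 m and x of bead_3 in the frame of tray between -0.08 and 0.08 m and y of bead_3 in the frame of tray between -0.032 and 0.032 m and z of bead_3 in the frame of tray between 0 and 0.045 m and x of bead_4 in the frame of tray between -0.08 and 0.08 m and y of bead_4 in the frame of tray between -0.032 and 0.032 m and z of bead_4 in the frame of tray between 0 and 0.045 m and height (world z) of spool between -0.003 and 0.003 m and angle between spool's own z axis and vertical below 0.1 rad and linear speed of spool below 0.02 m/s); the robot touches nothing.
It fails at once if the jar is tipped (over 0.5 rad) while the dial's largest hole is not at the outlet (value of joint jar above 0.5 rad and not (value of joint dial between 1.371 and 1.771 rad)).
It fails at once if the jar is tipped (over 0.5 rad) while the tray is not in the bay (value of joint jar above 0.5 rad and not (x of tray in the frame of bay between -0.025 and 0.025 m and y of tray in the frame of bay between -0.015 and 0.015 m and z of tray in the frame of bay between -0.004 and 0.008 m and angle between the x axis of tray and the x axis of bay, either way round below 0.15 rad and angle between tray's own z axis and vertical below 0.1 rad)).
It fails at once if a bystander is moved by more than 30 mm or knocked over (distance of any of masking_tape, button_pot, machine_oil, mug, grey_tin from where it was at the start of the episode above 0.03 m or angle between any of masking_tape, button_pot, machine_oil, mug, grey_tin's own z axis and vertical above 0.3 rad).
It also fails if it takes over 72 s, if anything falls off the work surface, if the arm or the gripper's body presses on something with over 40 N, if the wrist force passes 120 N, or if a joint passes its speed limit or range.

## Working session

There is one attempt and no reset: what is moved stays moved. The work goes in short steps, Python scripts to look and compute and a tool call to move; the robot and the scene stay as the last step left them, time stands still between calls to the robot, and variables do not carry over. Pictures are saved under pics/ and viewed, at most 10 in all, crops included, and the job is handed in when it is done.

Besides the shell and the picture viewer there is one more tool, called after ">>>" as name(argument=value, ...) on one line, values as JSON. drive_tool: Moves the arm, as the interface text tells. Its arguments: {"type":"object","properties":{"moves":{"type":"array"},"force":{"type":"number"}},"required":["moves"]}

```bash
mkdir -p pics && ls && python3 - <<'E'
from cell import sensors, vision, env
import cv2,json
o=sensors.get_obs(); print(o)
for n in("top","side"):
    c=vision.read_camera(n); cv2.imwrite(f"pics/{n}0.png",c["image"][:,:,::-1]); print(n,c["fx"],c["cx"],c["cy"],c["R"],c["t"])
E
```

```text
pics
{'time_s': 0.0, 'qpos': array([72.94189267, 18.43863803, -4.01696472, 83.17718349,  1.2959225 ,
       78.54009042, -3.25838945]), 'joint_velocities': array([-0.04014885,  0.0547928 ,  0.04592101,  0.05825845, -0.01717933,
       -0.03979907,  0.08655181]), 'effort': array([-3.68076428e-05, -4.91286743e+01, -4.03736159e-01, -3.12525916e+01,
       -6.39309688e-02,  4.39349189e-02,  1.87468809e-04]), 'tool_pos': array([ 0.19920597, -0.61814078,  0.22944649]), 'tool_rot': array([-1.79889392e+02,  6.29492450e-03,  1.78710684e+01]), 'force': array([-0.56671205,  0.38454681,  0.76972014]), 'wrist_torque': array([-0.0466041 , -0.00198031,  0.02872805]), 'grasp_force': 0.0, 'grip_width': 0.08692974139508722}
top 438.98316178806084 285.7142338533384 203.80083463756577 [[-0.01059036 -0.9998047  -0.01668579]
 [-0.98793825  0.01303976 -0.15429833]
 [ 0.15448578  0.01485046 -0.9878834 ]] [0.09630074 0.57095901 1.62167911]
side 500.65585371801285 275.356729122325 210.3853127034759 [[ 0.95021125 -0.31141357  0.01096249]
 [-0.15691967 -0.508608   -0.84657789]
 [ 0.26921145  0.8027076  -0.53215195]] [-0.48204375  0.24682662  1.34263971]
```

View pics/top0.png

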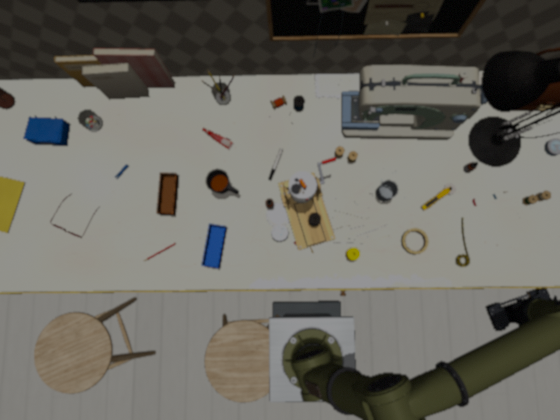

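View pics/side0.png

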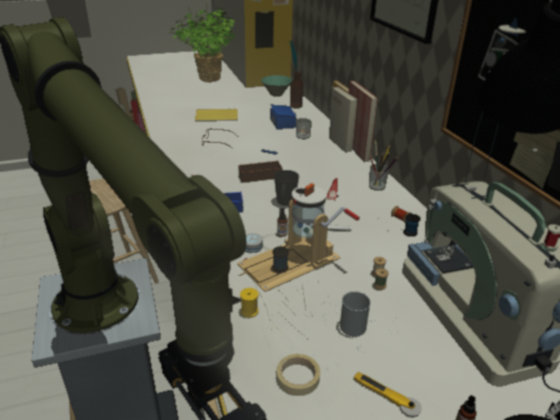

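The top view shows the stand at about (307,210) with the spool on it at (314,219), the blue tray at (215,246), the mug at (220,182), the tape at (414,241) and the lever grip at about (329,161). The side view agrees. Next I measure.

```bash
cat > h.py <<'E'
import numpy as np, cv2
from cell import sensors, vision
def ray(c,uv,z):
    uv=np.atleast_2d(np.asarray(uv,float)); R=np.array(c["R"]);t=np.array(c["t"])
    d=np.c_[(uv[:,0]-c["cx"])/c["fx"],(uv[:,1]-c["cy"])/c["fy"],np.ones(len(uv))]@R
    o=-R.T@t; s=(z-o[2])/d[:,2]; return (o+d*s[:,None])[:,:2]
def proj(c,X):
    p=np.atleast_2d(X)@np.array(c["R"]).T+c["t"]; return np.c_[p[:,0]/p[:,2]*c["fx"]+c["cx"],p[:,1]/p[:,2]*c["fy"]+c["cy"]]
def hsv(c): return cv2.cvtColor(c["image"],cv2.COLOR_RGB2HSV)
def blobs(m,amin=15):
    n,l,s,ce=cv2.connectedComponentsWithStats(m.astype(np.uint8)); return [(ce[i].round(1).tolist(),s[i].tolist(),l==i) for i in range(1,n) if s[i][4]>=amin]
E
python3 - <<'E'
from h import *
c=vision.read_camera("top"); H=hsv(c); im=c["image"]
cv2.imwrite("pics/crop1.png",cv2.resize(im[140:275,185:345,::-1],None,fx=4.4,fy=4.4,interpolation=cv2.INTER_CUBIC))
h,s,v=H[...,0].astype(int),H[...,1],H[...,2]
# tray
for ce,st,m in blobs((h>105)&(h<125)&(s>120)&(v>60),100):
    r=cv2.minAreaRect(np.argwhere(m)[:,::-1].astype(np.float32)); b=cv2.boxPoints(r); print("blue",ce,st,ray(c,b,0.045).round(3).tolist())
for ce,st,m in blobs((h>8)&(h<28)&(s>70)&(v>110)&(np.arange(560)[None]>255)&(np.arange(560)[None]<350),100):
    r=cv2.minAreaRect(np.argwhere(m)[:,::-1].astype(np.float32)); b=cv2.boxPoints(r); print("wood",ce,st,b.round(1).tolist(),ray(c,b,0.006).round(3).tolist())
for ce,st,m in blobs(((h<6)|(h>174))&(s>130)&(v>80),4):
    if 260<ce[0]<360: print("red",ce,st)
E
```

```text
blue [46.8, 130.1] [25, 118, 39, 25, 515] [[0.836, 1.112], [0.932, 1.114], [0.921, 0.965], [0.826, 0.963]]
blue [214.1, 246.0] [203, 225, 23, 43, 670] [[0.346, 0.403], [0.497, 0.378], [0.486, 0.317], [0.335, 0.342]]
wood [307.7, 222.0] [279, 181, 55, 68, 1405] [[277.0, 183.5], [314.70001220703125, 172.10000610351562], [334.6000061035156, 238.10000610351562], [297.0, 249.5]] [[0.659, 0.123], [0.703, -0.025], [0.443, -0.096], [0.401, 0.049]]
red [328.9, 160.2] [323, 158, 13, 5, 26]
```

View pics/crop1.png

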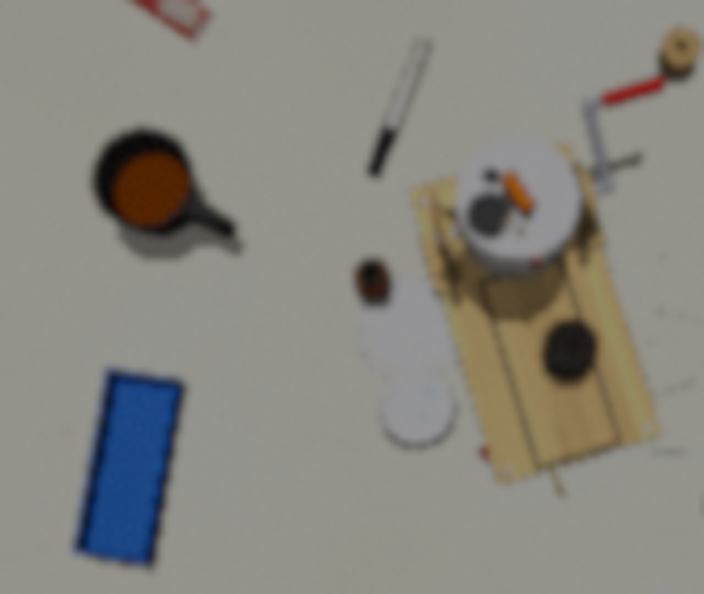

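The crop shows the bay outline's front corners at crop (537,468) and (620,441), the plate's front corners at (503,485) and (660,435), and the spool top at (569,352). The orange bar is at (518,194), the big hole left and in front of it at (488,214), and the red mark at (535,262).

```bash
cat >> h.py <<'E'
from scipy.optimize import least_squares
def dp(p,P):
    P=np.atleast_2d(P); c,s=np.cos(p[2]),np.sin(p[2]); return np.c_[p[0]+c*P[:,0]-s*P[:,1],p[1]+s*P[:,0]+c*P[:,1],P[:,2]]
E
python3 - <<'E'
from h import *
c=vision.read_camera("top"); H=hsv(c); h,s,v=H[...,0].astype(int),H[...,1],H[...,2]
f=lambda x,y:[(x+.5)/4.4-.5+185,(y+.5)/4.4-.5+140]
uv=np.array([f(503,485),f(660,435),f(537,468),f(620,441),[328.9,160.2]])
P=np.array([[-.2,.075,.006],[-.2,-.075,.006],[-.197,.039,.006],[-.197,-.039,.006],[.0606,-.117,.190]])
r=least_squares(lambda p:(proj(c,dp(p,P))-uv).ravel(),[.615,.03,.27]); p=r.x
print("disp",p.round(4),"resid",r.fun.reshape(-1,2).round(2).tolist())
def d(w): 
    w=np.atleast_2d(w)-p[:2]; cc,ss=np.cos(p[2]),np.sin(p[2]); return np.c_[cc*w[:,0]+ss*w[:,1],-ss*w[:,0]+cc*w[:,1]].round(4).tolist()
X=np.arange(560)[None]
for ce,st,m in blobs((h>5)&(h<16)&(s>150)&(v>120)&(X>290)&(X<330),4):
    pts=ray(c,np.argwhere(m)[:,::-1],.242); vx=cv2.fitLine(pts.astype(np.float32),cv2.DIST_L2,0,0,0).ravel(); print("bar",ce,st,pts.mean(0).round(3),d(pts.mean(0)),np.degrees(np.arctan2(vx[1],vx[0])))
hole=ray(c,f(488,214),.214)[0]; ctr=dp(p,[0,0,0])[0,:2]; a=np.arctan2(*(hole-ctr)[::-1]); print("hole r",np.hypot(*(hole-ctr)),"dial est",(1.571-((np.pi+p[2])-a)))
for n,q,z in [("spool",f(569,352),.068),("pot",f(418,410),.03),("oil",f(373,282),.102),("yspool",(353,254),.05),("tape",(414,241),.025),("tin",(387,191),.09),("freespot",(362,222),0)]:
    w=ray(c,q,z); print(n,w.round(3).tolist(),d(w))
tr=ray(c,[[0,0]],.045)
for ce,st,m in blobs((h>105)&(h<125)&(s>120)&(v>60)&(X>180),100):
    print("tray",ray(c,ce,.025))
cs=vision.read_camera("side"); ov=cs["image"].copy()
for q in proj(cs,dp(p,np.vstack([P,[[0,0,.242],[-.11,0,.006],[-.023,.039,.006]]]))): cv2.circle(ov,tuple(int(x) for x in q.round()),1,(255,0,255),-1)
cv2.imwrite("pics/side1.png",cv2.resize(ov[150:340,200:400,::-1],None,fx=3.1,fy=3.1,interpolation=cv2.INTER_CUBIC))
np.save("p.npy",p)
E
```

```text
disp [0.6128 0.0297 0.2844] resid [[-1.07, -0.1], [0.66, -0.19], [-0.03, 0.26], [0.55, 0.44], [-0.1, -0.4]]
bar [302.0, 183.0] [300, 180, 6, 7, 16] [0.611 0.031] [[-0.001, 0.0017]] 34.688618
hole r 0.026899866257536542 dial est 0.2503336970808163
spool [[0.508, -0.015]] [[-0.1136, -0.0135]]
pot [[0.463, 0.114]] [[-0.1197, 0.1229]]
oil [[0.564, 0.149]] [[-0.0132, 0.1277]]
yspool [[0.38, -0.158]] [[-0.2766, -0.1149]]
tape [[0.427, -0.393]] [[-0.2972, -0.3534]]
tin [[0.608, -0.286]] [[-0.0932, -0.3017]]
freespot [[0.504, -0.204]] [[-0.1699, -0.1936]]
tray [[0.41626892 0.36382451]]
```

View pics/side1.png

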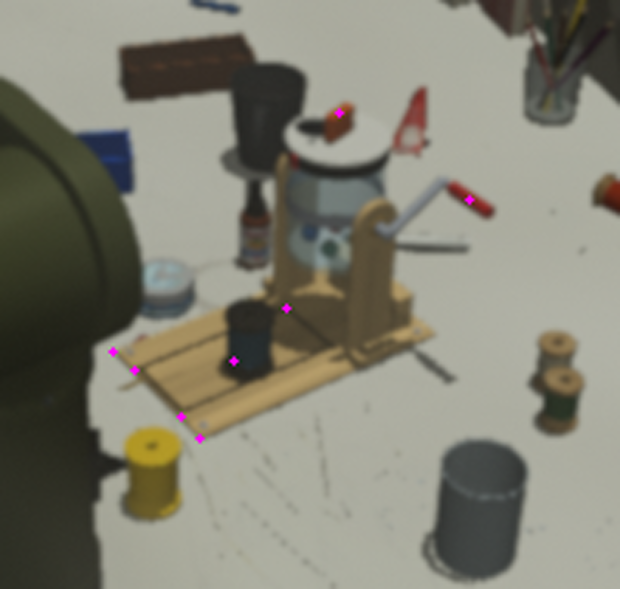

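The projected stand points match the side view: bay centre at (233,361), front corners at (113,351) and (200,438), bar at (339,112) and lever at (469,199). The spool's base is next to the bay centre. I'll go to the spool.

```bash
cat >> h.py <<'E'
from scipy.spatial.transform import Rotation as Ro
def mv(*T):
    o=sensors.get_obs(); R=Ro.from_euler("xyz",o["tool_rot"],degrees=True)
    print("at",o["time_s"],o["tool_pos"].round(4),o["tool_rot"].round(2),"q",o["qpos"].round(0),"F",o["force"].round(1),"w",round(o["grip_width"],4))
    for x,y,z,yaw in T:
        d=R.inv().apply(np.array([x,y,z])-o["tool_pos"])*1000; w=(R.inv()*Ro.from_euler("xyz",[180,0,yaw],degrees=True)).as_rotvec()
        print((x,y,z,yaw),"xyz",d.round(1).tolist(),"r",w.round(3).tolist())
E
python3 -c "
from h import *
mv((.508,-.015,.229,16.3),(.508,-.015,.036,16.3))"
```

```text
at 0.25 [ 0.1993 -0.6184  0.23  ] [-179.95    0.     17.87] q [73. 18. -4. 83.  1. 79. -3.] F [-0.2  0.6 -0.1] w 0.0868
(0.508, -0.015, 0.229, 16.3) xyz [478.9, -479.6, 1.4] r [-0.001, 0.0, 0.027]
(0.508, -0.015, 0.036, 16.3) xyz [479.0, -479.4, 194.4] r [-0.001, 0.0, 0.027]
```

>>> drive_tool(moves=[{"x": 479,"y": -479.5,"z": 0,"rz": 0.027},{"x": 479,"y": -479.5,"z": 0,"rz": 0.027},{"x": 479,"y": -479.5,"z": 0,"rz": 0.027},{"x": 479,"y": -479.5,"z": 0,"rz": 0.027},{"x": 479,"y": -479.5,"z": 0,"rz": 0.027},{"x": 479,"y": -479.5,"z": 0,"rz": 0.027},{"x": 479,"y": -479.5,"z": 0,"rz": 0.027},{"x": 479,"y": -479.5,"z": 0,"rz": 0.027},{"x": 479,"y": -479.5,"z": 0,"rz": 0.027},{"x": 479,"y": -479.5,"z": 0,"rz": 0.027},{"x": 479,"y": -479.5,"z": 0,"rz": 0.027},{"x": 479,"y": -479.5,"z": 0,"rz": 0.027},{"x": 479,"y": -479.5,"z": 0,"rz": 0.027},{"x": 479,"y": -479.5,"z": 0,"rz": 0.027}])

```text
invalid input at $.moves[0]: expected keys x, y, z, rx, ry, rz, fingers
```

>>> drive_tool(moves=[{"x": 479,"y": -479.5,"z": 0,"rx": 0,"ry": 0,"rz": 0.027,"fingers": -1},{"x": 479,"y": -479.5,"z": 0,"rx": 0,"ry": 0,"rz": 0.027,"fingers": -1},{"x": 479,"y": -479.5,"z": 0,"rx": 0,"ry": 0,"rz": 0.027,"fingers": -1},{"x": 479,"y": -479.5,"z": 0,"rx": 0,"ry": 0,"rz": 0.027,"fingers": -1},{"x": 479,"y": -479.5,"z": 0,"rx": 0,"ry": 0,"rz": 0.027,"fingers": -1},{"x": 479,"y": -479.5,"z": 0,"rx": 0,"ry": 0,"rz": 0.027,"fingers": -1},{"x": 479,"y": -479.5,"z": 0,"rx": 0,"ry": 0,"rz": 0.027,"fingers": -1},{"x": 479,"y": -479.5,"z": 0,"rx": 0,"ry": 0,"rz": 0.027,"fingers": -1},{"x": 479,"y": -479.5,"z": 0,"rx": 0,"ry": 0,"rz": 0.027,"fingers": -1},{"x": 479,"y": -479.5,"z": 0,"rx": 0,"ry": 0,"rz": 0.027,"fingers": -1},{"x": 479,"y": -479.5,"z": 0,"rx": 0,"ry": 0,"rz": 0.027,"fingers": -1},{"x": 479,"y": -479.5,"z": 0,"rx": 0,"ry": 0,"rz": 0.027,"fingers": -1},{"x": 479,"y": -479.5,"z": 0,"rx": 0,"ry": 0,"rz": 0.027,"fingers": -1},{"x": 479,"y": -479.5,"z": 0,"rx": 0,"ry": 0,"rz": 0.027,"fingers": -1}])

```text
time_s: 2.0
tool_pos: [0.5077, -0.0172, 0.2304]
tool_rot: [180.0, 0.0, 16.1]
force: [0.4, -0.2, 0.2]
grip_width: 0.0872
grasp_force: 0.0
```

```bash
python3 -c "
from h import *
mv((.508,-.015,.229,16.3),(.508,-.015,.036,16.3))
c=vision.read_camera('wrist'); cv2.imwrite('pics/w1.png',c['image'][:,:,::-1])
print(proj(c,[[.508,-.015,.068],[.508,-.015,.006]]))"
```

```text
at 2.0 [ 0.5077 -0.0172  0.2304] [1.7996e+02 4.0000e-02 1.6150e+01] q [ 37.   3. -39. 102.   2.  76. -76.] F [ 0.4 -0.2  0.2] w 0.0872
(0.508, -0.015, 0.229, 16.3) xyz [0.9, -2.1, 1.4] r [0.001, 0.001, -0.003]
(0.508, -0.015, 0.036, 16.3) xyz [1.0, -2.2, 194.4] r [0.001, 0.001, -0.003]
[[272.41536016 197.21301146]
 [273.00913242 182.44134827]]
```

View pics/w1.png

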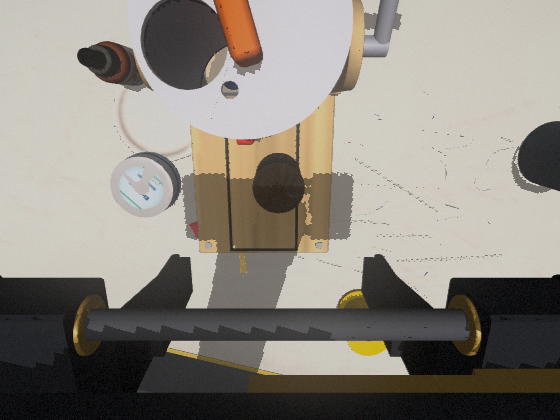

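The wrist view shows the spool (dark, around (278,185)) inside the outline, whose front corners are (231,249) and (297,249). The plate's front corners are (200,252) and (328,252). I'll check the stand fit and the spool with numbers.

```bash
python3 -c "
from h import *
p=np.load('p.npy'); c=vision.read_camera('wrist')
print(proj(c,dp(p,[[-.197,.039,.006],[-.197,-.039,.006],[-.2,.075,.006],[-.2,-.075,.006],[0,0,.242]])).round(1).tolist())
uv=[[231,249],[297,249],[200,252],[328,252]]; print(ray(c,uv,.006).round(4).tolist(), dp(p,[[-.197,.039,.006],[-.197,-.039,.006],[-.2,.075,.006],[-.2,-.075,.006]])[:,:2].round(4).tolist())
H=hsv(c); g=c['image'].max(2)
for ce,st,m in blobs((g<70),200):
    if 240<ce[0]<310 and 140<ce[1]<230: print(ce,st,ray(c,ce,.04)); cs,_=cv2.findContours(m.astype(np.uint8),0,2); print(cv2.minEnclosingCircle(cs[0]))
for z in (.068,): print(ray(c,[[278,188]],z))
"
```

```text
[[228.4, 253.4], [295.5, 253.2], [197.6, 255.8], [326.4, 255.4], [227.8, 18.0]]
[[0.419, 0.0102], [0.4402, -0.0632], [0.4053, 0.0439], [0.4465, -0.0989]] [[0.4128, 0.0118], [0.4347, -0.0631], [0.3998, 0.0455], [0.4419, -0.0985]]
[275.2, 191.4] [227, 153, 78, 98, 2740] [[ 0.50730818 -0.01770128]]
((264.0, 205.5), 56.0023307800293)
[[ 0.51787136 -0.0174173 ]]
```

>>> drive_tool(moves=[{"x": 3,"y": 0,"z": 62,"rx": 0,"ry": 0,"rz": 0,"fingers": -1},{"x": 3,"y": 0,"z": 124,"rx": 0,"ry": 0,"rz": 0,"fingers": -1},{"x": 3,"y": 0,"z": 170,"rx": 0,"ry": 0,"rz": 0,"fingers": -1},{"x": 3,"y": 0,"z": 194,"rx": 0,"ry": 0,"rz": 0,"fingers": -1},{"x": 3,"y": 0,"z": 194,"rx": 0,"ry": 0,"rz": 0,"fingers": -1},{"x": 3,"y": 0,"z": 194,"rx": 0,"ry": 0,"rz": 0,"fingers": 0.4},{"x": 3,"y": 0,"z": 194,"rx": 0,"ry": 0,"rz": 0,"fingers": 1},{"x": 3,"y": 0,"z": 194,"rx": 0,"ry": 0,"rz": 0,"fingers": 1},{"x": 3,"y": 0,"z": 194,"rx": 0,"ry": 0,"rz": 0,"fingers": 1},{"x": 3,"y": 0,"z": 194,"rx": 0,"ry": 0,"rz": 0,"fingers": 1},{"x": 3,"y": 0,"z": 194,"rx": 0,"ry": 0,"rz": 0,"fingers": 1}], force=15)

```text
time_s: 3.48
tool_pos: [0.5113, -0.0147, 0.0368]
tool_rot: [180.0, -0.0, 16.3]
force: [0.1, -1.1, 3.1]
grip_width: 0.0475
grasp_force: 15.0
```

```bash
python3 -c "
from h import *
z=sensors.get_obs()['tool_pos']
mv((z[0],z[1],.15,16.3),(.515,-.195,.15,16.3),(.515,-.195,z[2]-.005,16.3))"
```

```text
at 3.475 [ 0.5113 -0.0147  0.0368] [ 1.7997e+02 -1.0000e-02  1.6320e+01] q [ 33.  16. -38. 113.  12.  54. -85.] F [ 0.1 -1.1  3.1] w 0.0475
(np.float64(0.5112868319186148), np.float64(-0.01469561989446079), 0.15, 16.3) xyz [0.0, 0.1, -113.2] r [0.001, -0.0, 0.0]
(0.515, -0.195, 0.15, 16.3) xyz [-47.1, 174.1, -113.1] r [0.001, -0.0, 0.0]
(0.515, -0.195, np.float64(0.03182418728966441), 16.3) xyz [-47.1, 174.1, 5.1] r [0.001, -0.0, 0.0]
```

>>> drive_tool(moves=[{"x": 0,"y": 0,"z": -40,"rx": 0,"ry": 0,"rz": 0,"fingers": 1},{"x": 0,"y": 0,"z": -80,"rx": 0,"ry": 0,"rz": 0,"fingers": 1},{"x": -15,"y": 58,"z": -80,"rx": 0,"ry": 0,"rz": 0,"fingers": 1},{"x": -31,"y": 116,"z": -80,"rx": 0,"ry": 0,"rz": 0,"fingers": 1},{"x": -47,"y": 174,"z": -70,"rx": 0,"ry": 0,"rz": 0,"fingers": 1},{"x": -47,"y": 174,"z": -35,"rx": 0,"ry": 0,"rz": 0,"fingers": 1},{"x": -47,"y": 174,"z": -10,"rx": 0,"ry": 0,"rz": 0,"fingers": 1},{"x": -47,"y": 174,"z": 2,"rx": 0,"ry": 0,"rz": 0,"fingers": 1},{"x": -47,"y": 174,"z": 5,"rx": 0,"ry": 0,"rz": 0,"fingers": 1},{"x": -47,"y": 174,"z": 5.5,"rx": 0,"ry": 0,"rz": 0,"fingers": 1},{"x": -47,"y": 174,"z": 5.5,"rx": 0,"ry": 0,"rz": 0,"fingers": 1},{"x": -47,"y": 174,"z": 5.5,"rx": 0,"ry": 0,"rz": 0,"fingers": 0},{"x": -47,"y": 174,"z": 5.5,"rx": 0,"ry": 0,"rz": 0,"fingers": -1},{"x": -47,"y": 174,"z": 5.5,"rx": 0,"ry": 0,"rz": 0,"fingers": -1},{"x": -47,"y": 174,"z": -40,"rx": 0,"ry": 0,"rz": 0,"fingers": -1},{"x": -47,"y": 174,"z": -100,"rx": 0,"ry": 0,"rz": 0,"fingers": -1},{"x": -47,"y": 174,"z": -160,"rx": 0,"ry": 0,"rz": 0,"fingers": -1},{"x": -47,"y": 174,"z": -190,"rx": 0,"ry": 0,"rz": 0,"fingers": -1}])

```text
time_s: 5.72
tool_pos: [0.5163, -0.1949, 0.2306]
tool_rot: [179.8, -0.2, 16.3]
force: [-0.6, -0.1, -0.4]
grip_width: 0.0864
grasp_force: 0.0
```

```bash
python3 -c "
from h import *
mv((.44,-.05,.24,95),(.416,.361,.24,170.6),(.416,.361,.02,170.6))
c=vision.read_camera('wrist'); cv2.imwrite('pics/w2.png',c['image'][:,:,::-1])
print(proj(c,[[.515,-.195,.0],[.515,-.195,.062]]))
c=vision.read_camera('top'); H=hsv(c); h,s,v=H[...,0].astype(int),H[...,1],H[...,2]
X=np.arange(560)[None]
for ce,st,m in blobs((h>105)&(h<125)&(s>120)&(v>40)&(X>180)&(X<240),100):
    cs,_=cv2.findContours(m.astype(np.uint8),0,2); r=cv2.minAreaRect(cs[0]); b=cv2.boxPoints(r); w=ray(c,b,.045); print('tray',ce,w.round(4).tolist(),w.mean(0))
"
```

```text
at 5.725 [ 0.5163 -0.1949  0.2306] [179.78  -0.22  16.33] q [ 49.   8. -34.  97.   5.  76. -60.] F [-0.6 -0.1 -0.4] w 0.0864
(0.44, -0.05, 0.24, 95) xyz [-32.4, -160.5, -10.2] r [0.006, -0.001, -1.373]
(0.416, 0.361, 0.24, 170.6) xyz [60.1, -561.6, -11.4] r [0.006, 0.004, -2.693]
(0.416, 0.361, 0.02, 170.6) xyz [59.3, -562.5, 208.6] r [0.006, 0.004, -2.693]
[[273.96932976 183.98695797]
 [273.77040117 198.43860414]]
tray [214.0, 246.1] [[0.346, 0.4031], [0.4974, 0.3786], [0.4857, 0.3171], [0.3347, 0.3425]] [0.41597952 0.36030948]
```

View pics/w2.png

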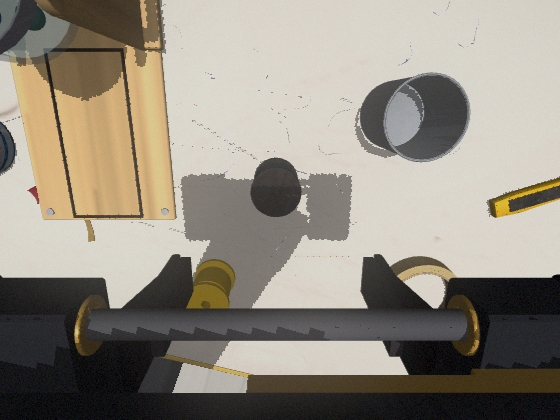

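The spool stands upright on the bare worktop at (275,187), clear of the plate, tin and yellow spool. Next is the tray.

>>> drive_tool(moves=[{"x": 60,"y": -561,"z": -11,"rx": 0,"ry": 0,"rz": -2.69,"fingers": -1},{"x": 60,"y": -561,"z": -11,"rx": 0,"ry": 0,"rz": -2.69,"fingers": -1},{"x": 60,"y": -561,"z": -11,"rx": 0,"ry": 0,"rz": -2.69,"fingers": -1},{"x": 60,"y": -561,"z": -11,"rx": 0,"ry": 0,"rz": -2.69,"fingers": -1},{"x": 60,"y": -561,"z": -11,"rx": 0,"ry": 0,"rz": -2.69,"fingers": -1},{"x": 60,"y": -561,"z": -11,"rx": 0,"ry": 0,"rz": -2.69,"fingers": -1},{"x": 60,"y": -561,"z": -11,"rx": 0,"ry": 0,"rz": -2.69,"fingers": -1},{"x": 60,"y": -561,"z": -11,"rx": 0,"ry": 0,"rz": -2.69,"fingers": -1},{"x": 60,"y": -561,"z": -11,"rx": 0,"ry": 0,"rz": -2.69,"fingers": -1},{"x": 60,"y": -561,"z": -11,"rx": 0,"ry": 0,"rz": -2.69,"fingers": -1},{"x": 60,"y": -561,"z": -11,"rx": 0,"ry": 0,"rz": -2.69,"fingers": -1},{"x": 60,"y": -561,"z": -11,"rx": 0,"ry": 0,"rz": -2.69,"fingers": -1},{"x": 60,"y": -561,"z": -11,"rx": 0,"ry": 0,"rz": -2.69,"fingers": -1},{"x": 60,"y": -561,"z": -11,"rx": 0,"ry": 0,"rz": -2.69,"fingers": -1},{"x": 60,"y": -561,"z": -11,"rx": 0,"ry": 0,"rz": -2.69,"fingers": -1},{"x": 60,"y": -561,"z": -11,"rx": 0,"ry": 0,"rz": -2.69,"fingers": -1},{"x": 60,"y": -561,"z": -11,"rx": 0,"ry": 0,"rz": -2.69,"fingers": -1}])

```text
time_s: 7.95
tool_pos: [0.4146, 0.3603, 0.2369]
tool_rot: [-180.0, -0.0, 170.4]
force: [0.1, -0.1, -0.3]
grip_width: 0.0873
grasp_force: 0.0
```

```bash
python3 -c "
from h import *
mv((.416,.361,.24,170.6),(.416,.361,.02,170.6))
c=vision.read_camera('wrist'); cv2.imwrite('pics/w3.png',c['image'][:,:,::-1])
H=hsv(c); h,s,v=H[...,0].astype(int),H[...,1],H[...,2]
for ce,st,m in blobs((h>105)&(h<125)&(s>120)&(v>40),1000):
    cs,_=cv2.findContours(m.astype(np.uint8),0,2); r=cv2.minAreaRect(cs[0]); b=cv2.boxPoints(r); w=ray(c,b,.045); print('tray',ce,b.round(0).tolist(),w.round(4).tolist(),w.mean(0))
print(proj(c,[[.346,.403,.045],[.497,.379,.045],[.486,.317,.045],[.335,.342,.045]]).round(1).tolist())
"
```

```text
at 7.95 [0.4146 0.3603 0.2369] [-1.7996e+02 -4.0000e-02  1.7039e+02] q [ 19.  20. -75.  95.  19.  80.  22.] F [ 0.1 -0.1 -0.3] w 0.0873
(0.416, 0.361, 0.24, 170.6) xyz [-1.3, 0.9, -3.1] r [-0.001, -0.001, -0.004]
(0.416, 0.361, 0.02, 170.6) xyz [-1.4, 1.0, 216.9] r [-0.001, -0.001, -0.004]
tray [281.2, 180.1] [[249.0, 111.0], [315.0, 111.0], [315.0, 265.0], [249.0, 265.0]] [[0.3387, 0.3461], [0.3491, 0.4071], [0.5067, 0.3856], [0.4948, 0.3157]] [0.42234682 0.36360525]
[[310.2, 108.4], [307.6, 257.8], [248.6, 257.4], [244.0, 107.7]]
```

>>> drive_tool(moves=[{"x": -6,"y": 2,"z": 60,"rx": 0,"ry": 0,"rz": 0,"fingers": -1},{"x": -6,"y": 2,"z": 120,"rx": 0,"ry": 0,"rz": 0,"fingers": -1},{"x": -6,"y": 2,"z": 170,"rx": 0,"ry": 0,"rz": 0,"fingers": -1},{"x": -6,"y": 2,"z": 205,"rx": 0,"ry": 0,"rz": 0,"fingers": -1},{"x": -6,"y": 2,"z": 215,"rx": 0,"ry": 0,"rz": 0,"fingers": -1},{"x": -6,"y": 2,"z": 215,"rx": 0,"ry": 0,"rz": 0,"fingers": -1},{"x": -6,"y": 2,"z": 215,"rx": 0,"ry": 0,"rz": 0,"fingers": 1},{"x": -6,"y": 2,"z": 215,"rx": 0,"ry": 0,"rz": 0,"fingers": 1},{"x": -6,"y": 2,"z": 215,"rx": 0,"ry": 0,"rz": 0,"fingers": 1},{"x": -6,"y": 2,"z": 215,"rx": 0,"ry": 0,"rz": 0,"fingers": 1}], force=20)

```text
time_s: 9.25
tool_pos: [0.4217, 0.3622, 0.0234]
tool_rot: [179.9, 0.1, 170.4]
force: [-0.7, -0.1, 4.4]
grip_width: 0.0642
grasp_force: 20.0
```

```bash
python3 -c "
from h import *
p=np.load('p.npy'); p[0]+=.003; np.save('p.npy',p); print(p)
z=sensors.get_obs()['tool_pos'][2]
a=dp(p,[[-.155,0,0],[-.11,0,0]]); y=180+np.degrees(p[2]); print(y)
mv((.421,.362,z+.1,y),(a[0,0],a[0,1],z+.1,y),(a[0,0],a[0,1],z+.009,y),(a[1,0],a[1,1],z+.008,y))"
```

```text
[0.61582259 0.02965153 0.28439089]
196.29439745520378
at 9.25 [0.4217 0.3622 0.0234] [1.7992e+02 7.0000e-02 1.7043e+02] q [  7.  33. -62. 107.  34.  60.  12.] F [-0.7 -0.1  4.4] w 0.0642
(0.421, 0.362, np.float64(0.12340394960788106), np.float64(196.29439745520378)) xyz [0.5, -0.1, -100.0] r [0.001, 0.002, -0.451]
(np.float64(0.4670485185503357), np.float64(-0.013837257683860831), np.float64(0.12340394960788106), np.float64(196.29439745520378)) xyz [-107.4, -363.1, -100.4] r [0.001, 0.002, -0.451]
(np.float64(0.4670485185503357), np.float64(-0.013837257683860831), np.float64(0.03240394960788105), np.float64(196.29439745520378)) xyz [-107.3, -363.2, -9.4] r [0.001, 0.002, -0.451]
(np.float64(0.5102409914803525), np.float64(-0.0012114792052972355), np.float64(0.03140394960788105), np.float64(196.29439745520378)) xyz [-147.8, -343.6, -8.3] r [0.001, 0.002, -0.451]
```

>>> drive_tool(moves=[{"x": 0,"y": 0,"z": -50,"rx": 0,"ry": 0,"rz": 0,"fingers": 1},{"x": 0,"y": 0,"z": -100,"rx": 0,"ry": 0,"rz": 0,"fingers": 1},{"x": -14,"y": -48,"z": -100,"rx": 0,"ry": 0,"rz": -0.06,"fingers": 1},{"x": -28,"y": -95,"z": -100,"rx": 0,"ry": 0,"rz": -0.12,"fingers": 1},{"x": -42,"y": -142,"z": -100,"rx": 0,"ry": 0,"rz": -0.18,"fingers": 1},{"x": -56,"y": -190,"z": -100,"rx": 0,"ry": 0,"rz": -0.24,"fingers": 1},{"x": -70,"y": -237,"z": -100,"rx": 0,"ry": 0,"rz": -0.3,"fingers": 1},{"x": -84,"y": -285,"z": -100,"rx": 0,"ry": 0,"rz": -0.36,"fingers": 1},{"x": -97,"y": -330,"z": -100,"rx": 0,"ry": 0,"rz": -0.42,"fingers": 1},{"x": -107,"y": -363,"z": -100,"rx": 0,"ry": 0,"rz": -0.45,"fingers": 1},{"x": -107,"y": -363,"z": -100,"rx": 0,"ry": 0,"rz": -0.45,"fingers": 1},{"x": -107,"y": -363,"z": -60,"rx": 0,"ry": 0,"rz": -0.45,"fingers": 1},{"x": -107,"y": -363,"z": -25,"rx": 0,"ry": 0,"rz": -0.45,"fingers": 1},{"x": -107,"y": -363,"z": -11,"rx": 0,"ry": 0,"rz": -0.45,"fingers": 1},{"x": -107,"y": -363,"z": -9,"rx": 0,"ry": 0,"rz": -0.45,"fingers": 1},{"x": -107,"y": -363,"z": -9,"rx": 0,"ry": 0,"rz": -0.45,"fingers": 1}])

```text
time_s: 11.25
tool_pos: [0.4672, -0.0139, 0.0326]
tool_rot: [-180.0, 0.1, -163.7]
force: [0.9, 0.3, -0.5]
grip_width: 0.0639
grasp_force: 20.0
```

```bash
python3 -c "
from h import *
p=np.load('p.npy'); a=dp(p,[[-.11,0,0]]); y=180+np.degrees(p[2])
mv((a[0,0],a[0,1],.0314,y))
c=vision.read_camera('wrist'); im=c['image'].copy()
for q in proj(c,dp(p,[[-.197,.039,.006],[-.197,-.039,.006],[-.023,.039,.006],[-.023,-.039,.006]])): cv2.circle(im,tuple(int(x) for x in q.round()),2,(255,0,255),-1)
cv2.imwrite('pics/w4.png',im[:,:,::-1])
"
```

```text
at 11.25 [ 0.4672 -0.0139  0.0326] [-1.7995e+02  9.0000e-02 -1.6375e+02] q [ 59.  20. -67. 119.  23.  55.  86.] F [ 0.9  0.3 -0.5] w 0.0639
(np.float64(0.5102409914803525), np.float64(-0.0012114792052972355), 0.0314, np.float64(196.29439745520378)) xyz [-44.8, 0.1, 1.2] r [-0.001, 0.002, -0.001]
```

View pics/w4.png

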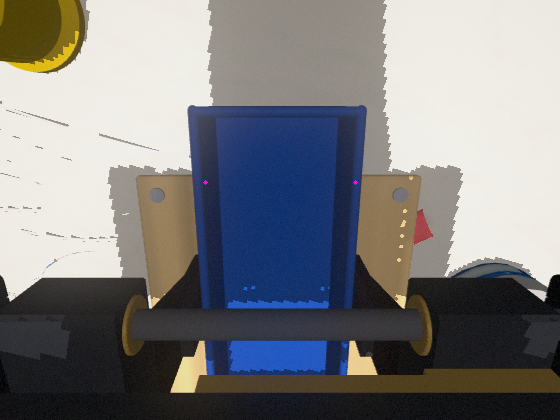

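The tray is centred on the plate: tray edges at 189 and 366, plate edges at 137 and 420. Slide it in.

>>> drive_tool(moves=[{"x": -12,"y": 0,"z": 0,"rx": 0,"ry": 0,"rz": 0,"fingers": 1},{"x": -24,"y": 0,"z": 0,"rx": 0,"ry": 0,"rz": 0,"fingers": 1},{"x": -36,"y": 0,"z": 0,"rx": 0,"ry": 0,"rz": 0,"fingers": 1},{"x": -45,"y": 0,"z": 0,"rx": 0,"ry": 0,"rz": 0,"fingers": 1},{"x": -45,"y": 0,"z": 2,"rx": 0,"ry": 0,"rz": 0,"fingers": 1},{"x": -45,"y": 0,"z": 3,"rx": 0,"ry": 0,"rz": 0,"fingers": 1},{"x": -45,"y": 0,"z": 3,"rx": 0,"ry": 0,"rz": 0,"fingers": 1},{"x": -45,"y": 0,"z": 3,"rx": 0,"ry": 0,"rz": 0,"fingers": 0},{"x": -45,"y": 0,"z": 3,"rx": 0,"ry": 0,"rz": 0,"fingers": -1},{"x": -45,"y": 0,"z": 3,"rx": 0,"ry": 0,"rz": 0,"fingers": -1},{"x": -45,"y": 0,"z": -50,"rx": 0,"ry": 0,"rz": 0,"fingers": -1},{"x": -45,"y": 0,"z": -110,"rx": 0,"ry": 0,"rz": 0,"fingers": -1},{"x": -45,"y": 0,"z": -170,"rx": 0,"ry": 0,"rz": 0,"fingers": -1},{"x": -45,"y": 0,"z": -230,"rx": 0,"ry": 0,"rz": 0,"fingers": -1},{"x": -45,"y": 0,"z": -260,"rx": 0,"ry": 0,"rz": 0,"fingers": -1},{"x": -45,"y": 0,"z": -270,"rx": 0,"ry": 0,"rz": 0,"fingers": -1}])

```text
time_s: 13.3
tool_pos: [0.5101, -0.0017, 0.3029]
tool_rot: [-179.9, 0.1, -163.8]
force: [0.4, 0.2, -0.5]
grip_width: 0.0871
grasp_force: 0.0
```

```bash
python3 -c "
from h import *
p=np.load('p.npy'); y=np.degrees(p[2]+.31)
mv((p[0],p[1],.305,y),(p[0],p[1],.231,y))
c=vision.read_camera('wrist'); im=c['image'].copy(); 
for q in proj(c,dp(p,[[-.197,.039,.006],[-.197,-.039,.006],[0,0,.242]])): cv2.circle(im,tuple(int(x) for x in q.round()),2,(255,0,255),-1)
cv2.imwrite('pics/w5.png',im[:,:,::-1])
c=vision.read_camera('top'); H=hsv(c); h,s,v=H[...,0].astype(int),H[...,1],H[...,2]
X=np.arange(560)[None]
for ce,st,m in blobs((h>105)&(h<125)&(s>120)&(v>40)&(X>180)&(X<400),100):
    cs,_=cv2.findContours(m.astype(np.uint8),0,2); r=cv2.minAreaRect(cs[0]); b=cv2.boxPoints(r); w=ray(c,b,.051); print('tray',ce,w.round(4).tolist())
"
```

```text
at 13.3 [ 0.5101 -0.0017  0.3029] [-1.7987e+02  9.0000e-02 -1.6381e+02] q [ 70.   5. -76.  94.   5.  84. 100.] F [ 0.4  0.2 -0.5] w 0.0871
(np.float64(0.6158225919759494), np.float64(0.029651534853413774), 0.305, np.float64(34.0560891042593)) xyz [-110.3, 0.7, -1.9] r [0.002, 0.004, 2.83]
(np.float64(0.6158225919759494), np.float64(0.029651534853413774), 0.231, np.float64(34.0560891042593)) xyz [-110.2, 0.8, 72.1] r [0.002, 0.004, 2.83]
```

View pics/w5.png

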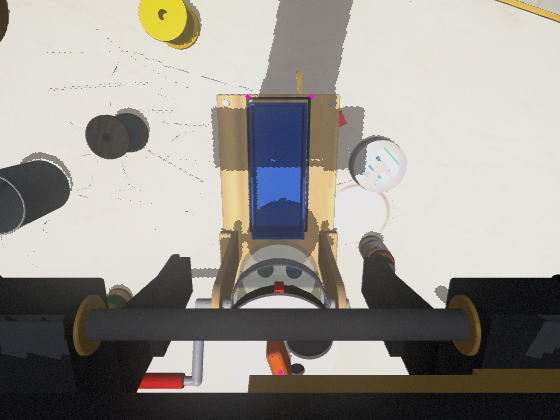

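The tray sits inside the outline (x 248–308, front at row 100) with both look-alikes left alone. Next is the dial bar.

>>> drive_tool(moves=[{"x": -20,"y": 0,"z": -2,"rx": 0,"ry": 0,"rz": 2.83,"fingers": -1},{"x": -40,"y": 0,"z": -2,"rx": 0,"ry": 0,"rz": 2.83,"fingers": -1},{"x": -60,"y": 0,"z": -2,"rx": 0,"ry": 0,"rz": 2.83,"fingers": -1},{"x": -80,"y": 0,"z": -2,"rx": 0,"ry": 0,"rz": 2.83,"fingers": -1},{"x": -110,"y": 1,"z": -2,"rx": 0,"ry": 0,"rz": 2.83,"fingers": -1},{"x": -110,"y": 1,"z": -2,"rx": 0,"ry": 0,"rz": 2.83,"fingers": -1},{"x": -110,"y": 1,"z": -2,"rx": 0,"ry": 0,"rz": 2.83,"fingers": -1},{"x": -110,"y": 1,"z": -2,"rx": 0,"ry": 0,"rz": 2.83,"fingers": -1},{"x": -110,"y": 1,"z": -2,"rx": 0,"ry": 0,"rz": 2.83,"fingers": -1},{"x": -110,"y": 1,"z": -2,"rx": 0,"ry": 0,"rz": 2.83,"fingers": -1},{"x": -110,"y": 1,"z": -2,"rx": 0,"ry": 0,"rz": 2.83,"fingers": -1},{"x": -110,"y": 1,"z": -2,"rx": 0,"ry": 0,"rz": 2.83,"fingers": -1},{"x": -110,"y": 1,"z": -2,"rx": 0,"ry": 0,"rz": 2.83,"fingers": -1},{"x": -110,"y": 1,"z": -2,"rx": 0,"ry": 0,"rz": 2.83,"fingers": -1},{"x": -110,"y": 1,"z": -2,"rx": 0,"ry": 0,"rz": 2.83,"fingers": -1},{"x": -110,"y": 1,"z": -2,"rx": 0,"ry": 0,"rz": 2.83,"fingers": -1},{"x": -110,"y": 1,"z": -2,"rx": 0,"ry": 0,"rz": 2.83,"fingers": -1},{"x": -110,"y": 1,"z": -2,"rx": 0,"ry": 0,"rz": 2.83,"fingers": -1}])

```text
time_s: 15.65
tool_pos: [0.6147, 0.0301, 0.3029]
tool_rot: [-180.0, 0.0, 34.2]
force: [-0.1, -0.0, -0.3]
grip_width: 0.0873
grasp_force: 0.0
```

```bash
python3 -c "
from h import *
p=np.load('p.npy'); y=np.degrees(p[2]+.31)
mv((p[0],p[1],.231,y))"
```

```text
at 15.65 [0.6147 0.0301 0.3029] [-1.7997e+02  5.0000e-02  3.4190e+01] q [ 28.  17. -42.  81.  11.  87. -69.] F [-0.1 -0.  -0.3] w 0.0873
(np.float64(0.6158225919759494), np.float64(0.029651534853413774), 0.231, np.float64(34.0560891042593)) xyz [0.7, 1.1, 71.9] r [-0.001, 0.001, 0.002]
```

>>> drive_tool(moves=[{"x": 0.5,"y": 1,"z": 40,"rx": 0,"ry": 0,"rz": 0,"fingers": -1},{"x": 0.5,"y": 1,"z": 65,"rx": 0,"ry": 0,"rz": 0,"fingers": -1},{"x": 0.5,"y": 1,"z": 75,"rx": 0,"ry": 0,"rz": 0,"fingers": -1},{"x": 0.5,"y": 1,"z": 75,"rx": 0,"ry": 0,"rz": 0,"fingers": -1},{"x": 0.5,"y": 1,"z": 75,"rx": 0,"ry": 0,"rz": 0,"fingers": 1},{"x": 0.5,"y": 1,"z": 75,"rx": 0,"ry": 0,"rz": 0,"fingers": 1},{"x": 0.5,"y": 1,"z": 75,"rx": 0,"ry": 0,"rz": 0,"fingers": 1},{"x": 0.5,"y": 1,"z": 75,"rx": 0,"ry": 0,"rz": 0,"fingers": 1},{"x": 0.5,"y": 1,"z": 75,"rx": 0,"ry": 0,"rz": 0,"fingers": 1},{"x": 0.5,"y": 1,"z": 75,"rx": 0,"ry": 0,"rz": 0,"fingers": 1},{"x": 0.5,"y": 1,"z": 75,"rx": 0,"ry": 0,"rz": 0,"fingers": 1}], force=12)

```text
time_s: 17.02
tool_pos: [0.6158, 0.0295, 0.2285]
tool_rot: [180.0, 0.0, 34.1]
force: [-0.6, 0.8, 0.6]
grip_width: 0.0254
grasp_force: 0.0
```

```bash
python3 -c "
from h import *
p=np.load('p.npy'); y=np.degrees(p[2])+90
o=sensors.get_obs(); t=o['tool_pos']; print(o['wrist_torque'])
mv((*t,y))"
```

```text
[ 0.04221615  0.02528714 -0.04174039]
at 17.025 [0.6158 0.0295 0.2285] [180.     0.    34.08] q [ 28.  19. -42.  87.  13.  79. -70.] F [-0.6  0.8  0.6] w 0.0254
(np.float64(0.6158255470371738), np.float64(0.02954214266541498), np.float64(0.2285032602573569), np.float64(106.29439745520378)) xyz [0.0, 0.0, 0.0] r [-0.0, 0.0, -1.26]
```

>>> drive_tool(moves=[{"x": 0,"y": 0,"z": 0,"rx": 0,"ry": 0,"rz": 0,"fingers": 1},{"x": 0,"y": 0,"z": 0,"rx": 0,"ry": 0,"rz": 0,"fingers": 1},{"x": 0,"y": 0,"z": 0,"rx": 0,"ry": 0,"rz": 0,"fingers": 1},{"x": 0,"y": 0,"z": 0,"rx": 0,"ry": 0,"rz": 0,"fingers": 1}])

```text
time_s: 17.52
tool_pos: [0.615, 0.0305, 0.2285]
tool_rot: [-179.9, 0.1, 34.1]
force: [-4.9, 3.1, 2.5]
grip_width: 0.0119
grasp_force: 12.0
```

>>> drive_tool(moves=[{"x": 0,"y": -1,"z": 0,"rx": 0,"ry": 0,"rz": -0.15,"fingers": 1},{"x": 0,"y": -1.5,"z": 0,"rx": 0,"ry": 0,"rz": -0.3,"fingers": 1},{"x": 0,"y": -1.5,"z": 0,"rx": 0,"ry": 0,"rz": -0.45,"fingers": 1},{"x": 0,"y": -1.5,"z": 0,"rx": 0,"ry": 0,"rz": -0.6,"fingers": 1},{"x": 0,"y": -1.5,"z": 0,"rx": 0,"ry": 0,"rz": -0.75,"fingers": 1},{"x": 0,"y": -1.5,"z": 0,"rx": 0,"ry": 0,"rz": -0.9,"fingers": 1},{"x": 0,"y": -1.5,"z": 0,"rx": 0,"ry": 0,"rz": -1.05,"fingers": 1},{"x": 0,"y": -1.5,"z": 0,"rx": 0,"ry": 0,"rz": -1.2,"fingers": 1},{"x": 0,"y": -1.5,"z": 0,"rx": 0,"ry": 0,"rz": -1.26,"fingers": 1},{"x": 0,"y": -1.5,"z": 0,"rx": 0,"ry": 0,"rz": -1.26,"fingers": 1},{"x": 0,"y": -1.5,"z": 0,"rx": 0,"ry": 0,"rz": -1.26,"fingers": 1}])

```text
time_s: 18.9
tool_pos: [0.6138, 0.031, 0.2285]
tool_rot: [-179.9, -0.0, 106.3]
force: [-7.1, 2.5, 3.3]
grip_width: 0.0117
grasp_force: 12.0
```

>>> drive_tool(moves=[{"x": 0,"y": 0,"z": 0,"rx": 0,"ry": 0,"rz": 0,"fingers": -1},{"x": 0,"y": 0,"z": 0,"rx": 0,"ry": 0,"rz": 0,"fingers": -1},{"x": 0,"y": 0,"z": 0,"rx": 0,"ry": 0,"rz": 0,"fingers": -1},{"x": 0,"y": 0,"z": -50,"rx": 0,"ry": 0,"rz": 0,"fingers": -1},{"x": 0,"y": 0,"z": -80,"rx": 0,"ry": 0,"rz": 0,"fingers": -1},{"x": -60,"y": 30,"z": -80,"rx": 0,"ry": 0,"rz": 0,"fingers": -1},{"x": -118,"y": 61,"z": -80,"rx": 0,"ry": 0,"rz": 0,"fingers": -1},{"x": -118,"y": 61,"z": -80,"rx": 0,"ry": 0,"rz": 0,"fingers": -1},{"x": -118,"y": 61,"z": -80,"rx": 0,"ry": 0,"rz": 0,"fingers": -1}])

```text
time_s: 20.02
tool_pos: [0.7068, -0.0655, 0.3077]
tool_rot: [-180.0, -0.1, 106.2]
force: [-1.5, 0.6, -0.5]
grip_width: 0.0859
grasp_force: 0.0
```

```bash
python3 -c "
from h import *
p=np.load('p.npy'); p[0]=.6138; p[1]=.0305; np.save('p.npy',p); a=dp(p,[[.0606,-.119,.174]])[0]
mv((*a,106.3))
im=[]
for n in ('wrist','top'):
    c=vision.read_camera(n); j=c['image'].copy()
    for q in proj(c,dp(p,[[.0606,-.117,.185],[0,0,.242],[-.03,0,.214]])): cv2.circle(j,tuple(int(x) for x in q.round()),1,(255,0,255),-1)
    im.append(j)
t=cv2.resize(im[1][150:255,265:345],(320,420),interpolation=cv2.INTER_CUBIC)
cv2.imwrite('pics/w6.png',cv2.resize(np.hstack([im[0],t]),(800,382))[:,:,::-1])"
```

```text
at 20.025 [ 0.7068 -0.0655  0.3077] [-1.7997e+02 -9.0000e-02  1.0623e+02] q [ 33.  32. -50.  64.  24.  93.   6.] F [-1.5  0.6 -0.5] w 0.0859
(np.float64(0.7053540333001798), np.float64(-0.06671738006380121), np.float64(0.174), 106.3) xyz [-1.0, -1.6, 133.7] r [-0.001, -0.002, -0.001]
```

View pics/w6.png

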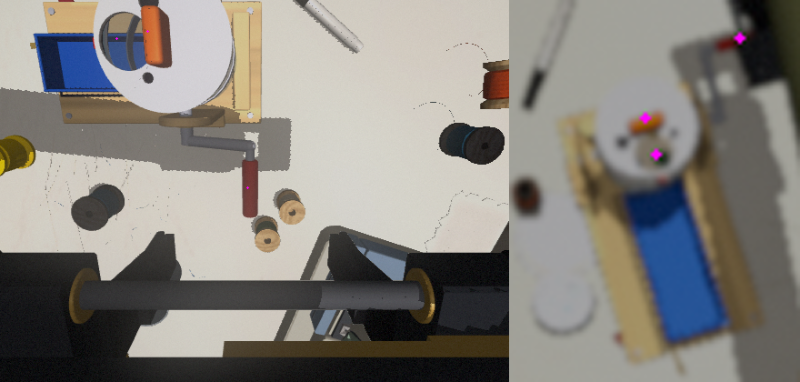

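The dial's big hole is now at the outlet mark, at (115,40) in the wrist view. The lever grip at (250,187) matches its predicted point. I'll take hold of the lever.

>>> drive_tool(moves=[{"x": -1,"y": -1.5,"z": 50,"rx": 0,"ry": 0,"rz": 0,"fingers": -1},{"x": -1,"y": -1.5,"z": 100,"rx": 0,"ry": 0,"rz": 0,"fingers": -1},{"x": -1,"y": -1.5,"z": 125,"rx": 0,"ry": 0,"rz": 0,"fingers": -1},{"x": -1,"y": -1.5,"z": 134,"rx": 0,"ry": 0,"rz": 0,"fingers": -1},{"x": -1,"y": -1.5,"z": 134,"rx": 0,"ry": 0,"rz": 0,"fingers": 0.4},{"x": -1,"y": -1.5,"z": 134,"rx": 0,"ry": 0,"rz": 0,"fingers": 1},{"x": -1,"y": -1.5,"z": 134,"rx": 0,"ry": 0,"rz": 0,"fingers": 1},{"x": -1,"y": -1.5,"z": 134,"rx": 0,"ry": 0,"rz": 0,"fingers": 1},{"x": -1,"y": -1.5,"z": 134,"rx": 0,"ry": 0,"rz": 0,"fingers": 1},{"x": -1,"y": -1.5,"z": 134,"rx": 0,"ry": 0,"rz": 0,"fingers": 1},{"x": -1,"y": -1.5,"z": 134,"rx": 0,"ry": 0,"rz": 0,"fingers": 1},{"x": -1,"y": -1.5,"z": 134,"rx": 0,"ry": 0,"rz": 0,"fingers": 1},{"x": -1,"y": -1.5,"z": 134,"rx": 0,"ry": 0,"rz": 0,"fingers": 1},{"x": -1,"y": -1.5,"z": 134,"rx": 0,"ry": 0,"rz": 0,"fingers": 1}], force=10)

```text
time_s: 21.88
tool_pos: [0.7055, -0.0668, 0.1745]
tool_rot: [180.0, 0.0, 106.3]
force: [-0.3, -0.6, 0.4]
grip_width: 0.0135
grasp_force: 10.0
```

>>> drive_tool(moves=[{"x": 0,"y": -3.3,"z": -5.2,"rx": 0,"ry": 0,"rz": 0,"fingers": 1},{"x": 0,"y": -7,"z": -10,"rx": 0,"ry": 0,"rz": 0,"fingers": 1},{"x": 0,"y": -11.1,"z": -14.5,"rx": 0,"ry": 0,"rz": 0,"fingers": 1},{"x": 0,"y": -15.6,"z": -18.6,"rx": 0,"ry": 0,"rz": 0,"fingers": 1},{"x": 0,"y": -20.5,"z": -22.3,"rx": 0,"ry": 0,"rz": 0,"fingers": 1},{"x": 0,"y": -25.6,"z": -25.6,"rx": 0,"ry": 0,"rz": 0,"fingers": 1},{"x": 0,"y": -31,"z": -28.4,"rx": 0,"ry": 0,"rz": 0,"fingers": 1},{"x": 0,"y": -36.7,"z": -30.8,"rx": 0,"ry": 0,"rz": 0,"fingers": 1},{"x": 0,"y": -42.5,"z": -32.6,"rx": 0,"ry": 0,"rz": 0,"fingers": 1},{"x": 0,"y": -48.4,"z": -33.9,"rx": 0,"ry": 0,"rz": 0,"fingers": 1},{"x": 0,"y": -54.5,"z": -34.7,"rx": 0,"ry": 0,"rz": 0,"fingers": 1},{"x": 0,"y": -60.6,"z": -35,"rx": 0,"ry": 0,"rz": 0,"fingers": 1},{"x": 0,"y": -66.7,"z": -34.7,"rx": 0,"ry": 0,"rz": 0,"fingers": 1},{"x": 0,"y": -72.8,"z": -33.9,"rx": 0,"ry": 0,"rz": 0,"fingers": 1},{"x": 0,"y": -78.7,"z": -32.6,"rx": 0,"ry": 0,"rz": 0,"fingers": 1},{"x": 0,"y": -84.5,"z": -30.8,"rx": 0,"ry": 0,"rz": 0,"fingers": 1},{"x": 0,"y": -90.2,"z": -28.4,"rx": 0,"ry": 0,"rz": 0,"fingers": 1},{"x": 0,"y": -95.6,"z": -25.6,"rx": 0,"ry": 0,"rz": 0,"fingers": 1},{"x": 0,"y": -100.8,"z": -22.3,"rx": 0,"ry": 0,"rz": 0,"fingers": 1},{"x": 0,"y": -105.6,"z": -18.6,"rx": 0,"ry": 0,"rz": 0,"fingers": 1}])

```text
time_s: 24.38
tool_pos: [0.6037, -0.0963, 0.1928]
tool_rot: [-180.0, -0.0, 106.3]
force: [2.0, 2.3, 2.7]
grip_width: 0.0134
grasp_force: 10.0
```

>>> drive_tool(moves=[{"x": 0,"y": -4.5,"z": 4.1,"rx": 0,"ry": 0,"rz": 0,"fingers": 1},{"x": 0,"y": -8.6,"z": 8.6,"rx": 0,"ry": 0,"rz": 0,"fingers": 1},{"x": 0,"y": -12.3,"z": 13.4,"rx": 0,"ry": 0,"rz": 0,"fingers": 1},{"x": 0,"y": -15.6,"z": 18.6,"rx": 0,"ry": 0,"rz": 0,"fingers": 1},{"x": 0,"y": -15.6,"z": 18.6,"rx": 0,"ry": 0,"rz": 0,"fingers": 1},{"x": 0,"y": -15.6,"z": 18.6,"rx": 0,"ry": 0,"rz": 0,"fingers": 1},{"x": 0,"y": -15.6,"z": 18.6,"rx": 0,"ry": 0,"rz": 0,"fingers": 1},{"x": 0,"y": -15.6,"z": 18.6,"rx": 0,"ry": 0,"rz": 0,"fingers": 1},{"x": 0,"y": -15.6,"z": 18.6,"rx": 0,"ry": 0,"rz": 0,"fingers": 1},{"x": 0,"y": -15.6,"z": 18.6,"rx": 0,"ry": 0,"rz": 0,"fingers": 1}])

```text
time_s: 25.62
tool_pos: [0.5888, -0.1006, 0.1741]
tool_rot: [-180.0, -0.0, 106.3]
force: [3.1, 2.4, -2.6]
grip_width: 0.0135
grasp_force: 10.0
```

```bash
python3 -c "
from h import *
mv()
a=vision.read_camera('side')['image'][150:340,200:380]; b=vision.read_camera('top')['image'][150:260,265:370]
f=lambda i:cv2.resize(i,(400,int(400*i.shape[0]/i.shape[1])),interpolation=cv2.INTER_CUBIC)[:415]
A,B=f(a),f(b); h=min(len(A),len(B)); cv2.imwrite('pics/s7.png',np.hstack([A[:h],B[:h]])[:,:,::-1])"
```

```text
at 25.625 [ 0.5888 -0.1006  0.1741] [-1.7996e+02 -2.0000e-02  1.0628e+02] q [ 50.  22. -53.  94.  18.  73.  10.] F [ 3.1  2.4 -2.6] w 0.0135
```

View pics/s7.png

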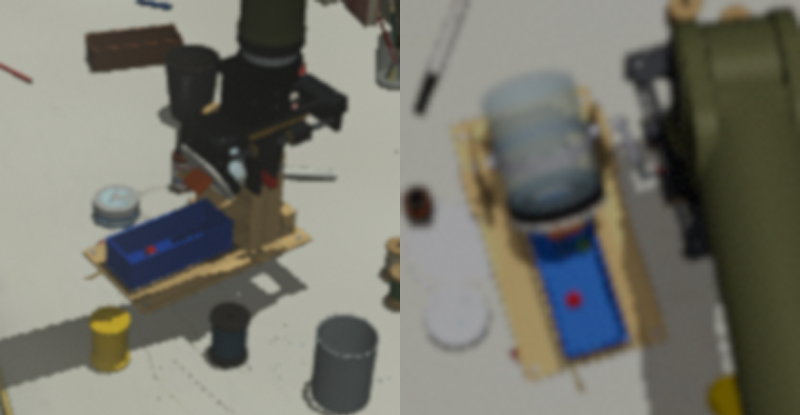

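The red bead (573,300) and green bead (583,243) show in the tray. The blue and yellow ones can't be seen under the jar. I'll rock it twice, then swing back and look.

>>> drive_tool(moves=[{"x": 0,"y": 7,"z": -10,"rx": 0,"ry": 0,"rz": 0,"fingers": 1},{"x": 0,"y": 15.6,"z": -18.6,"rx": 0,"ry": 0,"rz": 0,"fingers": 1},{"x": 0,"y": 7,"z": -10,"rx": 0,"ry": 0,"rz": 0,"fingers": 1},{"x": 0,"y": 0,"z": 0,"rx": 0,"ry": 0,"rz": 0,"fingers": 1},{"x": 0,"y": 0,"z": 0,"rx": 0,"ry": 0,"rz": 0,"fingers": 1},{"x": 0,"y": 7,"z": -10,"rx": 0,"ry": 0,"rz": 0,"fingers": 1},{"x": 0,"y": 15.6,"z": -18.6,"rx": 0,"ry": 0,"rz": 0,"fingers": 1},{"x": 0,"y": 7,"z": -10,"rx": 0,"ry": 0,"rz": 0,"fingers": 1},{"x": 0,"y": 0,"z": 0,"rx": 0,"ry": 0,"rz": 0,"fingers": 1},{"x": 0,"y": 0,"z": 0,"rx": 0,"ry": 0,"rz": 0,"fingers": 1},{"x": 0,"y": 0,"z": 0,"rx": 0,"ry": 0,"rz": 0,"fingers": 1}])

```text
time_s: 27.1
tool_pos: [0.5895, -0.1007, 0.1753]
tool_rot: [-180.0, 0.0, 106.3]
force: [-2.7, 1.5, 1.9]
grip_width: 0.0132
grasp_force: 10.0
```

>>> drive_tool(moves=[{"x": 0,"y": 7,"z": -10,"rx": 0,"ry": 0,"rz": 0,"fingers": 1},{"x": 0,"y": 15.6,"z": -18.6,"rx": 0,"ry": 0,"rz": 0,"fingers": 1},{"x": 0,"y": 25.6,"z": -25.6,"rx": 0,"ry": 0,"rz": 0,"fingers": 1},{"x": 0,"y": 36.7,"z": -30.8,"rx": 0,"ry": 0,"rz": 0,"fingers": 1},{"x": 0,"y": 48.4,"z": -33.9,"rx": 0,"ry": 0,"rz": 0,"fingers": 1},{"x": 0,"y": 60.6,"z": -35,"rx": 0,"ry": 0,"rz": 0,"fingers": 1},{"x": 0,"y": 72.8,"z": -33.9,"rx": 0,"ry": 0,"rz": 0,"fingers": 1},{"x": 0,"y": 84.5,"z": -30.8,"rx": 0,"ry": 0,"rz": 0,"fingers": 1},{"x": 0,"y": 95.6,"z": -25.6,"rx": 0,"ry": 0,"rz": 0,"fingers": 1},{"x": 0,"y": 105.6,"z": -18.6,"rx": 0,"ry": 0,"rz": 0,"fingers": 1},{"x": 0,"y": 114.2,"z": -10,"rx": 0,"ry": 0,"rz": 0,"fingers": 1},{"x": 0,"y": 118,"z": -5,"rx": 0,"ry": 0,"rz": 0,"fingers": 1},{"x": 0,"y": 121.5,"z": 0.5,"rx": 0,"ry": 0,"rz": 0,"fingers": 1},{"x": 0,"y": 121.5,"z": 0.5,"rx": 0,"ry": 0,"rz": 0,"fingers": 1},{"x": 0,"y": 121.5,"z": 0.5,"rx": 0,"ry": 0,"rz": 0,"fingers": 1}])

```text
time_s: 28.98
tool_pos: [0.7056, -0.0669, 0.1735]
tool_rot: [-180.0, 0.0, 106.3]
force: [-0.7, -3.8, -1.2]
grip_width: 0.0134
grasp_force: 10.0
```

```bash
python3 -c "
from h import *
mv()
p=np.load('p.npy')
c=vision.read_camera('top'); j=c['image']; cv2.imwrite('pics/raw8.png',j[:,:,::-1])
H=hsv(c); h,s,v=H[...,0].astype(int),H[...,1],H[...,2]
uv=proj(c,dp(p,[[-.19,.035,.03],[-.19,-.035,.03],[-.03,-.035,.03],[-.03,.035,.03]])); k=np.zeros(h.shape,np.uint8); cv2.fillPoly(k,[uv.round().astype(int)],1)
for n,m in (('red',((h<6)|(h>172))&(s>110)),('yel',(h>18)&(h<35)&(s>110)),('grn',(h>40)&(h<90)&(s>60)),('blu',(h>85)&(h<110)&(s>60)&(v>90))): print(n,[(a,b[4]) for a,b,_ in blobs(m&(k>0),3)])
"
```

```text
at 28.975 [ 0.7056 -0.0669  0.1735] [-1.7998e+02  1.0000e-02  1.0626e+02] q [ 35.  35. -49.  76.  26.  80.   4.] F [-0.7 -3.8 -1.2] w 0.0134
red []
yel [([311.0, 207.5], 10)]
grn [([313.2, 213.6], 5)]
blu [([311.5, 226.0], 398)]
```

>>> drive_tool(moves=[{"x": 0,"y": 0,"z": 0,"rx": 0,"ry": 0,"rz": 0,"fingers": -0.3},{"x": 0,"y": 0,"z": 0,"rx": 0,"ry": 0,"rz": 0,"fingers": -0.6},{"x": 0,"y": 0,"z": 0,"rx": 0,"ry": 0,"rz": 0,"fingers": -0.6},{"x": 0,"y": 0,"z": -60,"rx": 0,"ry": 0,"rz": 0,"fingers": -0.6},{"x": 0,"y": 0,"z": -110,"rx": 0,"ry": 0,"rz": 0,"fingers": -0.6},{"x": 0,"y": 0,"z": -140,"rx": 0,"ry": 0,"rz": 0,"fingers": -0.6},{"x": 0,"y": -60,"z": -150,"rx": 0,"ry": 0,"rz": 0,"fingers": -0.6},{"x": 0,"y": -115,"z": -150,"rx": 0,"ry": 0,"rz": 0,"fingers": -0.6},{"x": 0,"y": -170,"z": -150,"rx": 0,"ry": 0,"rz": 0,"fingers": -0.6},{"x": 0,"y": -180,"z": -150,"rx": 0,"ry": 0,"rz": 0,"fingers": -0.6},{"x": 0,"y": -180,"z": -150,"rx": 0,"ry": 0,"rz": 0,"fingers": -0.6}])

```text
time_s: 30.4
tool_pos: [0.5332, -0.1172, 0.3247]
tool_rot: [179.9, 0.1, 106.2]
force: [-0.4, 0.5, 0.4]
grip_width: 0.0699
grasp_force: 0.0
```

```bash
cat > b.py <<'E'
from h import *
mv(); p=np.load('p.npy'); co,si=np.cos(p[2]),np.sin(p[2])
def D(w): w=np.atleast_2d(w)-p[:2]; return np.c_[co*w[:,0]+si*w[:,1],-si*w[:,0]+co*w[:,1]].round(3).tolist()
c=vision.read_camera('wrist'); H=hsv(c); h,s,v=H[...,0].astype(int),H[...,1],H[...,2]
uv=proj(c,dp(p,[[-.2,.045,.03],[-.2,-.045,.03],[.04,-.045,.03],[.04,.045,.03]])); print('area',uv.round(0).tolist())
k=np.zeros(h.shape,np.uint8); cv2.fillPoly(k,[uv.round().astype(int)],1)
tr=(h>108)&(h<122)&(s>150)
for ce,st,m in blobs(tr&(k>0),1500):
    r=cv2.minAreaRect(np.argwhere(m)[:,::-1].astype(np.float32)); b=cv2.boxPoints(r); print('tray',st,[D(x)[0] for x in ray(c,b,.051)])
for n,m in (('red',((h<7)|(h>170))&(s>110)),('yel',(h>18)&(h<35)&(s>120)),('grn',(h>40)&(h<90)&(s>60)),('blu',(h>90)&(h<130)&(s>60))):
    print(n,[(a,b[:4],b[4],D(ray(c,a,.018))[0],'hsv',np.median(H[q],0).tolist()) for a,b,q in blobs(m&(k>0),40)])
t=vision.read_camera('top'); T=hsv(t); h,s=T[...,0].astype(int),T[...,1]; X=np.arange(560)[None]; Y=np.arange(420)[:,None]; w=(X>280)&(X<340)&(Y>160)&(Y<250)
for n,m in (('red',((h<7)|(h>170))&(s>90)),('yel',(h>18)&(h<35)&(s>120)),('grn',(h>40)&(h<90)&(s>60)),('bar',(h>5)&(h<16)&(s>150))):
    print('top',n,[(a,b[4],D(ray(t,a,.242 if n=='bar' else .018))[0]) for a,b,q in blobs(m&w,4)][:5])
E
python3 b.py
```

```text
at 30.4 [ 0.5332 -0.1172  0.3247] [1.7994e+02 1.0000e-01 1.0622e+02] q [ 59.   9. -55.  88.   7.  87.  20.] F [-0.4  0.5  0.4] w 0.0699
area [[203.0, 25.0], [208.0, 107.0], [405.0, 107.0], [414.0, 24.0]]
tray [214, 46, 127, 53, 4548] [[-0.188, -0.034], [-0.185, 0.02], [-0.047, 0.02], [-0.044, -0.035]]
red [([375.5, 47.9], [373, 42, 6, 14], 59, [0.001, 0.022], 'hsv', [1.0, 172.0, 186.0]), ([262.9, 64.6], [257, 57, 13, 16], 160, [-0.133, 0.004], 'hsv', [177.0, 164.0, 147.0])]
yel [([323.9, 88.1], [318, 82, 13, 14], 146, [-0.058, -0.023], 'hsv', [20.0, 181.0, 169.5])]
grn [([304.0, 87.3], [297, 81, 14, 14], 128, [-0.083, -0.022], 'hsv', [77.0, 88.0, 102.0])]
blu [([283.2, 67.0], [211, 37, 147, 62], 8062, [-0.108, 0.001], 'hsv', [111.0, 161.0, 194.0])]
top red [([325.7, 161.6], 17, [0.095, -0.131])]
top yel [([287.2, 202.0], 4, [-0.014, 0.06]), ([311.0, 207.5], 10, [-0.062, -0.021])]
top grn [([313.2, 213.6], 5, [-0.087, -0.022])]
top bar [([302.5, 183.6], 19, [-0.005, 0.0])]
```

```bash
cat > b2.py <<'E'
from h import *
p=np.load('p.npy')
c=vision.read_camera('wrist'); H=hsv(c).astype(int)
# inner floor of tray: median-based outliers
uv=proj(c,dp(p,[[-.19,.03,.01],[-.19,-.03,.01],[-.045,-.03,.01],[-.045,.03,.01]])); k=np.zeros(H.shape[:2],np.uint8); cv2.fillPoly(k,[uv.round().astype(int)],1)
print('median',np.median(H[k>0],0)); 
g=c['image'].astype(int)
for n,m in (('lowsat',(H[...,1]<135)),('hue',(H[...,0]<107)|(H[...,0]>116)),('dark',H[...,2]<120),('bright',H[...,2]>215)):
    print(n,[(a,b[2:],np.median(H[q],0).tolist()) for a,b,q in blobs(m&(k>0),30)])
x0,x1,y0,y1=210,362,36,112
im=cv2.resize(c['image'][y0:y1,x0:x1],None,fx=.5,fy=.5,interpolation=cv2.INTER_AREA); HH=cv2.cvtColor(im,cv2.COLOR_RGB2HSV)
print('sat');print('\n'.join(''.join('%4d'%v for v in r[::2]) for r in HH[::2,:,1]))
a=cv2.imread('pics/side0.png')[:,:,::-1]; s=vision.read_camera('side')['image']
q=proj(vision.read_camera('side'),dp(p,[[0,0,.1],[0,0,.12],[0,0,.15]])); print(q.round(0).tolist())
d=np.abs(a.astype(int)-s).sum(2); 
for ce,st,m in blobs((d[180:270,280:340]>60),8): print('diff',ce[0]+280,ce[1]+180,st[4],np.median(a[180:270,280:340][m],0),np.median(s[180:270,280:340][m],0))
E
python3 b2.py
```

```text
median [111. 164. 197.]
lowsat [([262.7, 52.7], [122, 54, 802], [116.0, 75.0, 81.0]), ([259.3, 67.7], [16, 16, 46], [165.5, 99.5, 93.5]), ([303.0, 75.0], [14, 13, 43], [112.0, 124.0, 91.0]), ([328.7, 88.8], [12, 16, 44], [114.0, 115.0, 99.5]), ([302.5, 89.2], [14, 15, 176], [78.0, 90.5, 98.0])]
hue [([227.2, 44.8], [27, 8, 83], [118.0, 57.0, 82.0]), ([289.9, 44.5], [93, 5, 279], [119.0, 73.0, 78.0]), ([261.6, 65.8], [16, 17, 194], [176.0, 159.5, 140.0]), ([302.6, 89.1], [14, 15, 171], [78.0, 90.0, 98.0]), ([323.2, 89.3], [15, 15, 181], [20.0, 172.0, 148.0])]
dark [([292.1, 61.5], [122, 54, 1544], [114.0, 113.0, 93.5]), ([259.7, 68.5], [16, 16, 54], [170.0, 104.5, 96.0]), ([302.1, 89.3], [15, 15, 165], [78.0, 89.0, 97.0])]
bright [([322.6, 89.3], [6, 9, 37], [23.0, 200.0, 222.0])]
sat
  90  91  86  90  91  92  91  93  91  91  94  93  93  94  94  94  94  93  93  95  94  94  94  95  94  97  95  97  95  97  86  88  89  88  90  90  88  62
  98 143 143 143 144 146 146 148 152 150 150 147 151 150 146 151 155 152 153 146 156 153 150 154 156 154 155 157 155 157 145 114 113 114 113 111 114  53
[... 2210 characters left out ...]
4  67  66  62  67  68  42  40  39  45  44  42  43  45  42   8  11  39  46  14  92  88
  10  62  44  36  26  44  42  20  33  36  39  20  30  38  33  27  34  37  32  27  38  38  34  29  43  38  27  40  47  40  37  45  58  41  32  79  90  91
  15  95 100  99  99 100 100  99 100  99  99  98  98  98  99  99  99  99  97  97  97  96  99  97  97  97  98  98  99  98  98  97  99  97  97  98  92  91
[[307.0, 227.0], [307.0, 222.0], [308.0, 213.0]]
diff 306.0 190.5 337 [168. 166. 155.] [107. 104.  95.]
diff 299.9 224.7 20 [56.  67.  79.5] [ 94. 103.  97.]
diff 305.6 229.6 30 [73.5 86.  79. ] [122. 135. 132.]
diff 293.2 252.9 434 [81. 71. 51.] [31. 39. 62.]
diff 281.9 256.5 19 [40. 42. 38.] [34. 51. 95.]
```

```bash
python3 -c "
from h import *
p=np.load('p.npy')
c=vision.read_camera('wrist'); H=hsv(c); h,s=H[...,0].astype(int),H[...,1]; X=np.arange(560)[None]
for n in ('wrist','top'):
    c=vision.read_camera(n); H=hsv(c); h,s=H[...,0].astype(int),H[...,1]; u=proj(c,dp(p,[[0,0,.242]]))[0]
    for ce,st,m in blobs((h>4)&(h<17)&(s>140),10):
        if np.hypot(*(np.array(ce)-u))<25:
            w=ray(c,np.argwhere(m)[:,::-1],.24).astype(np.float32); v=cv2.fitLine(w,2,0,0,0).ravel(); print(n,st[4],'dial',np.arctan2(v[1],v[0])-p[2])
"
```

```text
wrist 1074 dial -1.5728286093353556
top 23 dial -1.5609017199158
```

```bash
python3 -c "
from cell import workorder
print(workorder.sign_off())"
```

```text
the job is handed in; nothing more can be done
None
```

The job is handed in (the hand-in returned no verdict): by my last measurements all four beads are in the tray in the bay (the blue one faint against the blue tray), the jar is upright, the dial is at about 1.57 rad, and when last viewed the spool stood on the worktop with nothing else seen to move.

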